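# Hold a gel cassette down on the casting-stand gasket

### The arm

A 7-joint arm with a two-finger parallel gripper is mounted at the origin on a cart in front of the work surface, level with it; the furniture and walls round the work are solid. World frame = base frame: x ahead of the robot, y to its left, z up, the work surface at z = 0. Lengths are in m, angles in rad, forces in N, time in s.
With the tool pointing down it reaches from about 0.425 to 0.875 m from the base axis. Payload 8.4 kg.
Tool frame: the origin (TCP) lies between the finger pads; the fingertips stand 14 mm ahead of it and the grasp point (between the pads) lies 5 mm behind it; z points along the fingers, y is the line along which they close (so a half turn about z gives the same grasp; the last joint's range is limited). The gripper opens to 85 mm and grips with 20 to 120 N. Pads are 22 mm wide; open, the fingers measure 114 mm over their backs; the gripper's body (76 mm by 85 mm) begins 54 mm behind the grasp point. The pads swing forward as they close: fully open they stand 13 mm farther back than shut.
Start: joints at [-0.099, 0.333, 0.04, 1.465, -0.013, 1.343, -0.059], TCP at [0.65, -0, 0.245] pointing down, gripper open.
Joint ranges: [-2.58, 2.58], [-0.38, 2.09], [-1.3, 1.39], [0.25, 2.4], [-1.5, 4.64], [0.08, 2.09], [-2.65, 2.65]. Speed limits (rad/s): [2.22, 2.22, 2.79, 2.79, 3.14, 3.14, 3.14].

### API

Orientations are given as a unit quaternion [x, y, z, w].
In Python, from plant import * gives the robot as it stands. Calls block until the motion is done:
- move_to(position, orientation): joint-space move of the TCP to a pose.
- move_straight(position, rate=0.15, attitude=None): straight line of the TCP; attitude=None keeps the orientation; rate is the mean speed in m/s.
- set_joints(angles): joint-space move.
- open_jaws() and gripper_close(f_grip=None): open the fingers fully, or close them until they stop; f_grip is the grip in N (None keeps the last).
- pause(seconds).
- ik(position, orientation): joint angles nearest the present ones, or None.
- state(): the state.
- snapshot(name): name is "scene" or "side" or "wrist"; returns the picture (400x640x3 uint8, blue, green, red); there is no depth.
- camera_params(name): a dict with "K" (3x3 intrinsics, pixels), "rvec" (rotation vector, rad) and "tvec" (3), from world to camera coordinates, as OpenCV has them. Camera axes: x right, y down, z forward; pixel columns grow to the right and rows downward; lengths in m; the calibration is good to about 2 mm. A picture is of the moment at which its call begins: read the wrist's pose just before it. camera_params takes no time and is no camera call; for the wrist camera it gives the pose at the moment of the call.
A pose or a line that the arm cannot do raises Unreachable and nothing moves.
- finish_job(): hands the job in; it is judged then, once.
The state is a dict: "time": time; "joints": joint angles; "joint_vel": joint speeds; "joint_torque": joint torques, N m; "position": TCP position; "tool_rot": TCP orientation; "wrist_force": force on the tool from outside, world axes, zero at the start; "ft_torque": the same for the moment, N m; "opening": opening from 0.0 (shut) to 1.0 (fully open); "gripper_force": force on a finger pad.
Only numpy, scipy, OpenCV 4.12 (cv2) and the standard library are available. Lean on these libraries where they do the work, as an engineer would, in place of code of your own. Each camera call takes 0.05 s, during which the arm holds its last target. There are 200 camera calls.

### The job

Take the gel-plate cassette with the green frame out of the white drying rack and slide it straight down into the two white edge channels of the grey casting stand until its glass rests on the dark grey gasket. Then be my third hand while I do up the thumbscrews: press the cassette down on the gasket with about 15 N (10 to 20 N, never over 25 N or the glass cracks) and finish like that, still gripping and pressing. Leave the orange cassette and the other things where they are.

Things in the scene. Friction and masses are not known exactly. Their poses are not given: they have to be found in the camera images.
- green_cassette_grip (a point): centre of the green cassette's grip bar, the bar along its top: 12 mm thick (x; pinch across this), 114 mm long (y), 20 mm high (10 mm above and below this point). z: up. Grip it firmly (40 N or more), so that it does not slip when pressed. It starts in either place of the rack.
- green_cassette_foot (a point): centre of the glass bottom edge of the green cassette, its lowest part, 98 mm straight below the grip-bar centre; same axes.
- green_cassette: green gel-plate cassette, upright: two clear glass plates (100 mm wide, 7.5 mm thick together) in a green plastic frame 114 mm wide (y), 14 mm thick (x), 108 mm high, 0.21 to 0.33 kg. Origin and axes are those of the foot point.
- orange_cassette_grip (a point): the same kind of cassette with an orange frame, in the other place of the rack, parallel to the green one and 70 mm from it; grip-bar centre. It stays there.
- rack: white drying rack, fixed: tray 130 (x) x 146 (y) mm, origin at the centre of its underside. Two places, at x = -35 and +35 mm; a cassette stands in each, its x and y along those of the rack, its foot 8 mm above the origin, between four pegs that end 57 mm above the origin.
- stand: grey casting stand, fixed: base 112 (x) x 178 (y) x 14 mm, origin under its centre, thumbscrews at -x. Two white channels for the frame's sides, 1.5 mm free either way in x, 2 mm in y: straight up to 85 mm above the origin, then a lead-in flare (5 to 6 mm wider each way) to 97 mm. The cassette goes in with its y along the stand's y.
- seat (a point): centre of the top of the unpressed gasket in the stand, 32 mm above the stand's origin, where the foot point of the cassette belongs; axes of the stand.
- gasket: dark grey gasket strip, 100 (y) x 17 (x) mm, at the bottom of the stand between the channels; origin at the centre of its top face. It is springy: it goes straight down 1 mm for each 3.5 N (10 N: 2.9 mm, 15 N: 4.3 mm, 20 N: 5.7 mm) and is solid at 8 mm. The cassette's own weight (2 to 3.3 N) counts towards that force.
- beaker: white plastic beaker, 65 mm across, 76 mm high, behind the work; stays.
- wash_bottle: white wash bottle with red cap, 93 x 66 x 201 mm, behind the work; stays.
- amber_bottle: brown bottle with black cap, 66 mm across, 135 mm high, at the right; stays.
- marker: red marker pen, 124 mm long, 12 mm thick, lying at the front right; stays.

How it is judged:
By the outcome, as a careful person would: the job done as asked, in the order asked, and still so for the second after the job is handed in, while the arm keeps its last pose, push and grip.
It also fails if it takes over 48 s, if anything falls off the work surface, if the arm or the gripper's body presses on something with over 40 N, if the wrist force passes 120 N, or if a joint passes its speed limit or range.

## Working session

There is one attempt and no reset: what is moved stays moved. The work goes in short steps, each a Python script; the robot and the scene stay as the last script left them, time stands still between calls to the robot, and variables do not carry over. Pictures are saved under pics/ and viewed, at most 10 in all, crops included, and the job is handed in when it is done.

```bash
mkdir -p pics; ls; python3 - <<'E'
from plant import *
import cv2
for n in ("scene","side","wrist"):
    p=camera_params(n); print(n,p["K"],p["rvec"],p["tvec"])
    cv2.imwrite(f"pics/{n}0.png",snapshot(n))
s=state();print(s["time"],s["tool_rot"],s["position"],s["wrist_force"])
E
```

```text
pics
scene [[432.01823791   0.         317.59417055]
 [  0.         432.01823791 195.76236101]
 [  0.           0.           1.        ]] [ 2.14608894 -0.45410241  0.27071471] [-0.54676084  0.13677231  1.09633267]
side [[471.81664485   0.         313.83088041]
 [  0.         471.81664485 194.50848554]
 [  0.           0.           1.        ]] [ 0.13028104 -2.74056043  1.4428495 ] [0.53180742 0.16277369 1.28799951]
wrist [[337.65936186   0.         318.14041308]
 [  0.         337.65936186 200.10357689]
 [  0.           0.           1.        ]] [-2.85900220e+00  7.68639217e-05  3.20859062e-03] [-0.64959868 -0.03682135  0.37978713]
0.15 [ 7.07127202e-01  7.07086089e-01 -4.59415192e-04 -4.14692659e-04] [ 6.49667318e-01 -1.72477859e-05  2.44637354e-01] [ 0.41917813 -0.04632518  0.50492963]
```

View pics/scene0.png

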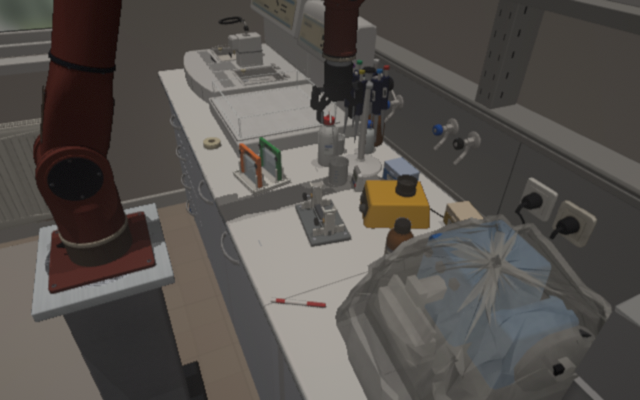

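View pics/side0.png

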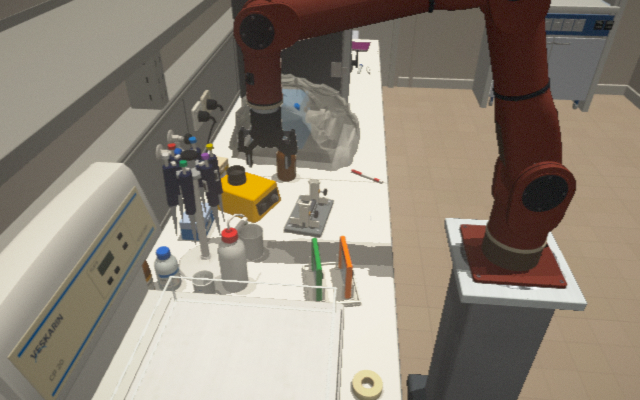

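View pics/wrist0.png

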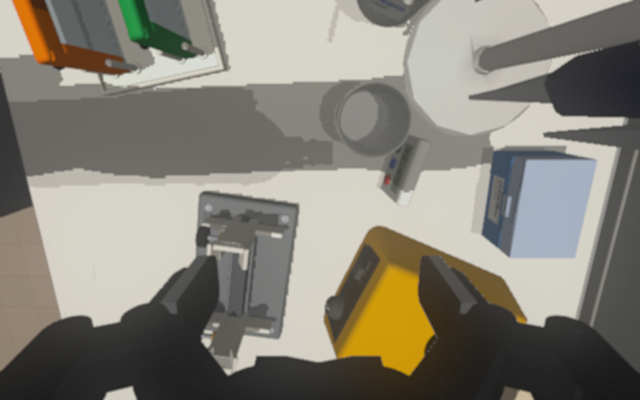

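The wrist view shows the orange and green cassettes at upper left, green at about (150,30) on the far side. The stand base has corners near (203,192), (299,205) and (280,338). I'll back-project these and then look from nearer with the wrist camera.

```bash
cat > h.py <<'E'
from plant import *
import cv2, numpy as np
from scipy.spatial.transform import Rotation as R
def ray(p,uv):
    M=R.from_rotvec(np.ravel(p["rvec"])).as_matrix(); c=-M.T@np.ravel(p["tvec"])
    d=M.T@np.linalg.inv(p["K"])@[uv[0],uv[1],1]; return c,d
def onz(p,uv,z):
    c,d=ray(p,uv); return (c+d*(z-c[2])/d[2])
def proj(p,X): return cv2.projectPoints(np.atleast_2d(np.array(X,float)),np.array(p["rvec"],float),np.array(p["tvec"],float),p["K"],None)[0][:,0]
def quat(yaw): # tool down, closing axis (tool y) at angle yaw from world x
    y=np.array([np.cos(yaw),np.sin(yaw),0]); z=np.array([0,0,-1.]); x=np.cross(y,z)
    return R.from_matrix(np.c_[x,y,z]).as_quat()
E
python3 - <<'E'
from h import *
p=camera_params("wrist"); print(ray(p,(320,200)))
print(R.from_quat(state()["tool_rot"]).as_matrix().round(3))
for uv,z in [((203,192),.014),((299,205),.014),((280,338),.014),((140,40),.116),((225,68),.01),((105,93),.01)]: print(uv,onz(p,uv,z).round(3))
s=camera_params("scene");t=camera_params("side")
# grip bar top ends, scene: green far end & near end
for uv in [(262,139),(280,152)]: print("scene",onz(s,uv,.116).round(3))
for uv in [(242,147),(261,159)]: print("scene o",onz(s,uv,.116).round(3))
for uv in [(315,241),(319,269)]: print("side",onz(t,uv,.116).round(3))
E
```

```text
(array([0.65047617, 0.07030253, 0.37368441]), array([ 0.00350276, -0.27853541, -0.96043541]))
[[ 0.     1.    -0.001]
 [ 1.    -0.    -0.   ]
 [-0.    -0.001 -1.   ]]
(203, 192) [ 0.523 -0.025  0.014]
(299, 205) [ 0.628 -0.04   0.014]
(280, 338) [ 0.602 -0.215  0.014]
(140, 40) [0.525 0.112 0.116]
(225, 68) [0.556 0.103 0.01 ]
(105, 93) [0.431 0.079 0.01 ]
scene [0.501 0.208 0.116]
scene [0.524 0.109 0.116]
scene o [0.428 0.181 0.116]
scene o [0.458 0.091 0.116]
side [0.519 0.133 0.116]
side [0.501 0.23  0.116]
```

```bash
python3 - <<'E'
from h import *
import json
def snap(n):
    p=camera_params("wrist"); im=snapshot("wrist"); 
    json.dump({k:np.array(v).tolist() for k,v in p.items()},open(f"pics/{n}.json","w")); cv2.imwrite(f"pics/{n}r.png",im)
    cv2.imwrite(f"pics/{n}.png",cv2.resize(im[0:330,120:560],None,fx=1.8,fy=1.8,interpolation=cv2.INTER_CUBIC))
move_to([0.5625,-0.185,0.24],quat(-0.146)); pause(.2); snap("stand1"); print(state()["time"])
move_to([0.50,0.12,0.24],quat(0.185)); pause(.2); snap("rack1"); print(state()["time"],state()["joints"])
E
```

```text
1.2333
2.675 [-0.23127272  0.06725555 -0.09277985  1.79401246  0.00656722  1.28081621
 -0.14278016]
```

View pics/stand1.png

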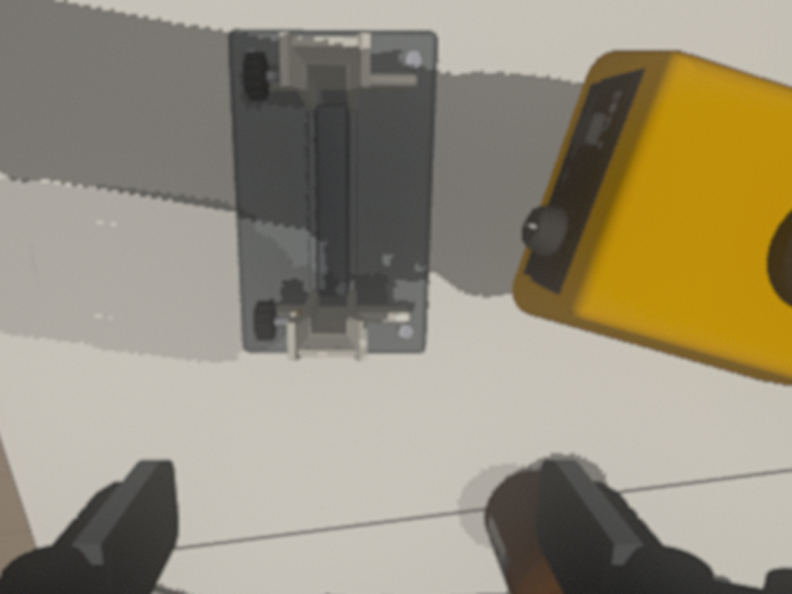

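View pics/rack1.png

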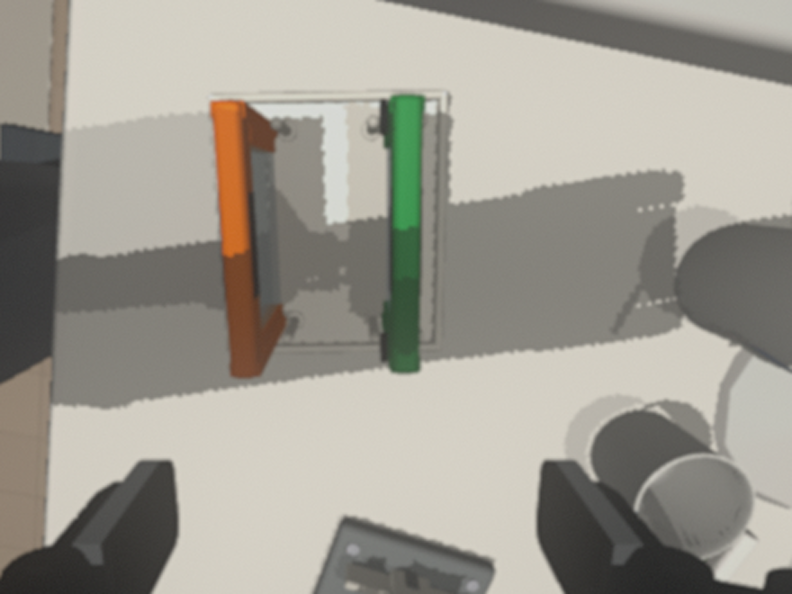

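Stand base corners in the crop are about (231,31), (437,32), (426,352) and (244,352), with the gasket at x 316–348. The green bar top has corners at about (390,95), (424,96), (390,372) and (419,373). Nothing stands beside the bar except the pegs below it.

```bash
cat > fit.py <<'E'
from h import *
import json
from scipy.optimize import least_squares
def load(n): return {k:np.array(v) for k,v in json.load(open(f"pics/{n}.json")).items()}
def full(c): c=np.array(c,float); return np.c_[120+(c[:,0]+.5)/1.8-.5,(c[:,1]+.5)/1.8-.5]
def fit(p,uv,L,g):
    L=np.array(L,float)
    def W(q): c,s=np.cos(q[2]),np.sin(q[2]); return np.c_[q[0]+c*L[:,0]-s*L[:,1],q[1]+s*L[:,0]+c*L[:,1],L[:,2]]
    r=least_squares(lambda q:(proj(p,W(q))-uv).ravel(),g); return r.x,r.fun.reshape(-1,2).round(1)
E
python3 - <<'E'
from fit import *
p=load("stand1")
print(fit(p,full([(231,31),(437,32),(426,352),(244,352)]),[(-.056,.089,.014),(.056,.089,.014),(.056,-.089,.014),(-.056,-.089,.014)],[.56,-.12,-.146]))
g=full([(316,103),(348,103),(318,293),(352,293)]); print([onz(p,u,.032).round(4) for u in g])
p=load("rack1")
print(fit(p,full([(390,95),(424,96),(419,373),(390,373)]),[(-.006,.057,.116),(.006,.057,.116),(.006,-.057,.116),(-.006,-.057,.116)],[.51,.16,.18]))
print(fit(p,full([(211,101),(246,101),(261,376),(231,377)]),[(-.006,.057,.116),(.006,.057,.116),(.006,-.057,.116),(-.006,-.057,.116)],[.45,.16,.18]))
E
```

```text
(array([ 0.55962572, -0.12255875, -0.14940258]), array([[-2.1, -1.4],
       [ 1.9, -1.2],
       [ 0.9,  2.2],
       [-0.6,  1.6]]))
[array([ 0.5586, -0.071 ,  0.032 ]), array([ 0.5749, -0.0734,  0.032 ]), array([ 0.5438, -0.1684,  0.032 ]), array([ 0.5626, -0.1711,  0.032 ])]
(array([0.51196424, 0.1683518 , 0.19530198]), array([[ 0.8, -0.9],
       [-0.8, -1.7],
       [-0.4,  1.6],
       [ 0.4,  1.8]]))
(array([0.44443889, 0.15406143, 0.19045748]), array([[ 1.1, -1.4],
       [-1.1, -1.6],
       [-0.7,  2.1],
       [ 0.7,  1.7]]))
```

```bash
python3 - <<'E'
from h import *
q=quat(.195); g=np.array([.512,.168])
def st(t):
    s=state(); print(t,round(s["time"],2),s["position"].round(4) if hasattr(s["position"],'round') else s["position"],np.round(s["wrist_force"],2),np.round(s["ft_torque"],2),round(s["opening"],3),s["gripper_force"])
move_to([*g,.2],q); pause(.1); st("above")
move_straight([*g,.13],rate=.1); st("mid")
move_straight([*g,.101],rate=.06); pause(.1); st("down")
gripper_close(60); pause(.3); st("closed")
move_straight([*g,.104],rate=.02); pause(.2); st("lift3")
cv2.imwrite("pics/side_g.png",cv2.resize(snapshot("side")[180:320,240:420],None,fx=4,fy=4,interpolation=cv2.INTER_CUBIC))
E
```

```text
above 3.13 [0.5124 0.1673 0.2002] [ 0.2  -0.72 -0.36] [-0.02 -0.01  0.06] 0.998 0.0
mid 3.98 [0.5124 0.1681 0.1307] [ 0.52  0.04 -0.43] [0.01 0.   0.07] 1.0 0.0
down 4.72 [0.5123 0.1681 0.1013] [ 0.63 -0.17  0.39] [ 0.02  0.02 -0.01] 1.001 0.0
closed 5.68 [0.5122 0.1681 0.1012] [0.15 0.16 2.9 ] [-0.06 -0.1  -0.01] 0.127 59.03808295726776
lift3 6.18 [0.5118 0.168  0.1038] [-0.24 -0.47 -3.03] [-0.02 -0.03 -0.01] 0.13 58.37018966674805
```

View pics/side_g.png

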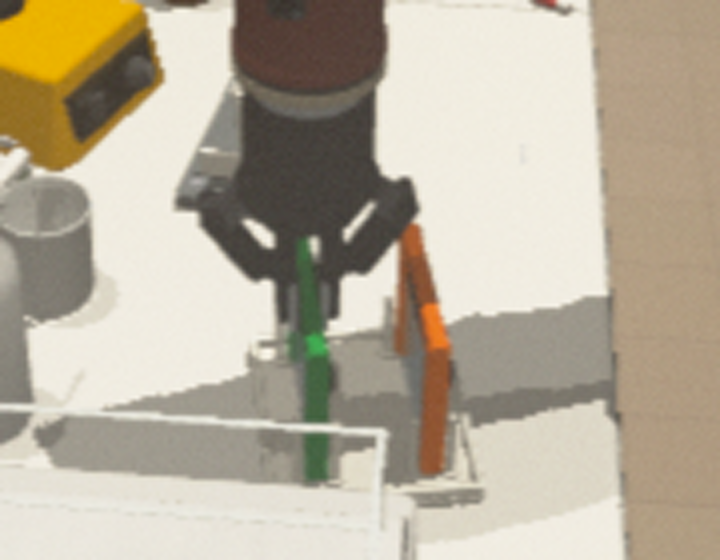

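The side view shows the fingers on the green bar at crop (305,270), with the orange cassette untouched. The weight reads about 3 N. I'll lift it out and carry it above the stand.

```bash
python3 - <<'E'
from h import *
import json
def st(t):
    s=state(); print(t,round(s["time"],2),np.round(s["position"],4),np.round(s["wrist_force"],2),np.round(s["ft_torque"],2),round(s["opening"],3),round(s["gripper_force"],1))
move_straight([.512,.168,.25],rate=.1); st("up")
S=[.5598,-.122]
move_straight([*S,.25],rate=.15,attitude=quat(-.146)); st("over")
move_straight([*S,.203],rate=.1); pause(.3); st("pre")
p=camera_params("wrist"); json.dump({k:np.array(v).tolist() for k,v in p.items()},open("pics/pre.json","w"))
cv2.imwrite("pics/pre.png",cv2.resize(snapshot("wrist")[0:330,120:560],None,fx=1.8,fy=1.8,interpolation=cv2.INTER_CUBIC))
a=snapshot("scene")[140:260,270:390]; b=snapshot("side")[150:270,250:370]
cv2.imwrite("pics/pre2.png",cv2.resize(np.hstack([a,b]),None,fx=3.3,fy=4,interpolation=cv2.INTER_CUBIC))
E
```

```text
up 7.84 [0.5117 0.1679 0.2493] [ 0.23 -0.24 -2.45] [-0.03 -0.03 -0.08] 0.128 58.4
over 9.95 [ 0.5599 -0.1212  0.2501] [ 1.04 -0.19 -2.72] [-0.01 -0.   -0.05] 0.125 58.4
pre 10.87 [ 0.5601 -0.1221  0.2036] [ 0.08  0.32 -1.85] [ 0.03 -0.03 -0.01] 0.127 58.4
```

View pics/pre.png

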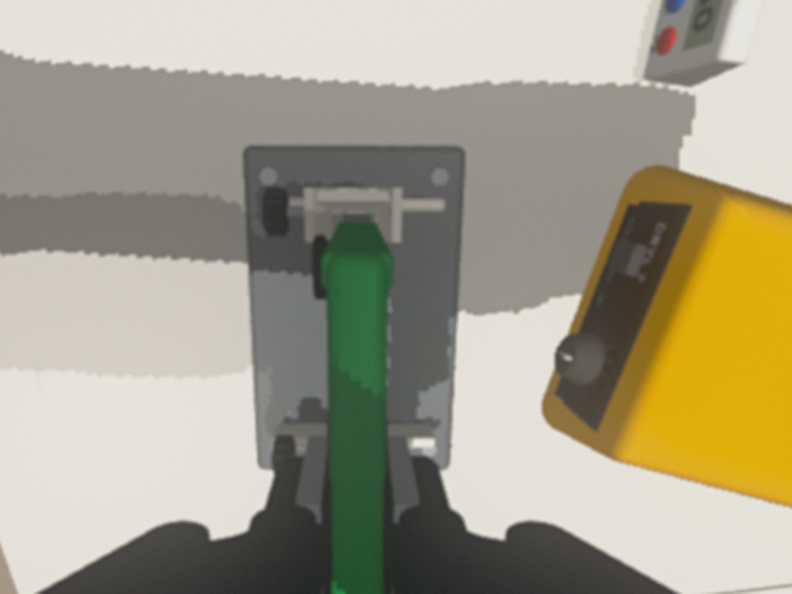

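View pics/pre2.png

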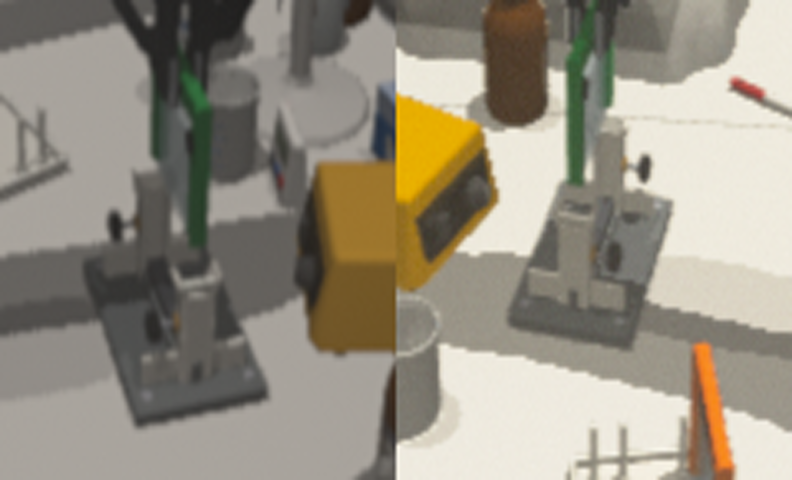

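The cassette hangs just above the channels, and the far channel's flare spans crop x 304–402, y 187. The bar centre is at column 357 and the stand centre at about 354, so the stand is roughly 1 mm to −x. I'll work out the y offset from the same picture.

```bash
python3 - <<'E'
from fit import *
p=load("pre")
q,r=fit(p,full([(245,147),(464,148),(450,468),(259,468)]),[(-.056,.089,.014),(.056,.089,.014),(.056,-.089,.014),(-.056,-.089,.014)],[.56,-.12,-.146]); print(q,r.tolist())
c,s=np.cos(q[2]),np.sin(q[2]); loc=lambda X:np.round([(c*(X[0]-q[0])+s*(X[1]-q[1]))*1e3,(-s*(X[0]-q[0])+c*(X[1]-q[1]))*1e3],1)
for n,uv,z in [("bar far top",(357,262),.2186),("bar far bottom/frame",(357,255),.2086),("foot far",(360,222),.1104),("bar near",(357.5,590),.2186),("flareL",(304,187),.097),("flareR",(402,187),.097),("flare lo L",(304,240),.097),("loR",(401,240),.097)]:
    print(n,loc(onz(p,full([uv])[0],z)))
print(loc([.5601,-.1221]))
E
```

```text
[ 0.55934717 -0.12186291 -0.14801772] [[-2.0, -1.3], [2.1, -1.6], [0.9, 2.3], [-1.0, 2.1]]
bar far top [ 1.2 56.4]
bar far bottom/frame [ 1.2 56.6]
foot far [ 2.3 57.3]
bar near [  1.4 -15.2]
flareL [-18.6  69.3]
flareR [18.  69.3]
flare lo L [-19.   49.8]
loR [18.  49.9]
[ 0.8 -0.1]
```

```bash
cat >> h.py <<'E'
def avg(n=8,dt=.02):
    a=[]
    for _ in range(n): pause(dt); s=state(); a.append(np.r_[s["wrist_force"],s["position"]])
    return np.mean(a,0)
YAW=-.148; ex=np.array([np.cos(YAW),np.sin(YAW)]); ey=np.array([-np.sin(YAW),np.cos(YAW)])
E
python3 - <<'E'
from h import *
xy=np.array([.5587,-.1217])
move_straight([*xy,.198],rate=.05,attitude=quat(YAW)); pause(.2)
b=avg(15); print("base",b.round(3)); np.save("base.npy",b)
for z in np.arange(.194,.1295,-.004):
    move_straight([*xy,z],rate=.04)
    a=avg(4); f=a[:3]-b[:3]; fx,fy=f[:2]@ex,f[:2]@ey
    print(round(z,3),a[3:].round(4),"fx %.1f fy %.1f fz %.1f"%(fx,fy,f[2]))
    if f[2]>8 or abs(fx)>15 or abs(fy)>15: print("STOP"); break
    for v,e in((fx,ex),(fy,ey)):
        if abs(v)>2.5: xy=xy+np.clip(v*1e-4,-.0005,.0005)*e
print(xy,state()["time"],state()["opening"],state()["gripper_force"])
E
```

```text
base [-0.132 -0.264 -2.518  0.559 -0.122  0.198]
0.194 [ 0.5586 -0.1217  0.1937] fx 0.4 fy 0.1 fz -0.3
0.19 [ 0.5586 -0.1217  0.1898] fx 0.2 fy -0.4 fz 0.1
0.186 [ 0.5586 -0.1217  0.1858] fx 0.3 fy 0.6 fz -0.3
0.182 [ 0.5586 -0.1217  0.1818] fx -0.3 fy 0.1 fz -0.3
0.178 [ 0.5586 -0.1217  0.1778] fx -0.4 fy 0.4 fz 0.4
0.174 [ 0.5586 -0.1217  0.1738] fx 0.2 fy 0.2 fz -0.0
0.17 [ 0.5586 -0.1217  0.1698] fx -0.4 fy 0.3 fz -0.3
0.166 [ 0.5586 -0.1217  0.1658] fx 0.0 fy 0.6 fz 0.0
0.162 [ 0.5586 -0.1217  0.1618] fx -0.1 fy 0.2 fz -0.1
0.158 [ 0.5586 -0.1217  0.1578] fx 0.3 fy 0.7 fz -0.4
0.154 [ 0.5586 -0.1217  0.1538] fx -0.0 fy 0.5 fz -0.3
0.15 [ 0.5586 -0.1217  0.1498] fx 0.1 fy 0.2 fz 0.3
0.146 [ 0.5586 -0.1217  0.1458] fx 0.0 fy -0.2 fz 0.2
0.142 [ 0.5586 -0.1217  0.1418] fx 0.2 fy 0.3 fz -0.1
0.138 [ 0.5586 -0.1217  0.1378] fx 0.5 fy -0.0 fz -0.2
0.134 [ 0.5586 -0.1217  0.1338] fx 0.5 fy 0.3 fz -0.5
0.13 [ 0.5586 -0.1217  0.1298] fx 0.4 fy 0.6 fz -0.0
[ 0.5587 -0.1217] 17.1 0.127914674905564 58.40941786766052
```

No contact all the way down the channels. Now I'll find the gasket and press.

```bash
python3 - <<'E'
from h import *
b=np.load("base.npy"); xy=[.5587,-.1217]; z=.130
for _ in range(22):
    z-=.0007; move_straight([*xy,z],rate=.02)
    a=avg(8); f=a[:3]-b[:3]
    print(round(z,4),a[5].round(5),"fx %.1f fy %.1f fz %.1f"%(f[:2]@ex,f[:2]@ey,f[2]))
    if f[2]>13.6: break
pause(.5); a=avg(15); print((a-b)[:3].round(2),a[3:].round(4),z,state()["time"],state()["gripper_force"],state()["opening"])
c=snapshot("scene")[140:260,270:390]; d=snapshot("side")[150:270,250:370]
cv2.imwrite("pics/end.png",cv2.resize(np.hstack([c,d]),None,fx=3.3,fy=4,interpolation=cv2.INTER_CUBIC))
E
```

```text
0.1293 0.12934 fx 0.2 fy 0.1 fz -0.0
0.1286 0.12858 fx -0.1 fy 0.3 fz -0.3
0.1279 0.12787 fx 0.0 fy 0.4 fz 0.2
0.1272 0.12718 fx 0.2 fy 0.3 fz -0.3
0.1265 0.12647 fx 0.2 fy 0.2 fz -0.3
0.1258 0.12577 fx 0.2 fy 0.4 fz 0.2
0.1251 0.12511 fx -0.0 fy 0.4 fz -0.2
0.1244 0.12454 fx -0.4 fy 0.5 fz 1.8
0.1237 0.1239 fx -0.7 fy 0.3 fz 4.4
0.123 0.12322 fx -0.8 fy 0.2 fz 6.3
0.1223 0.12262 fx -1.3 fy 0.4 fz 8.6
0.1216 0.12213 fx -1.7 fy 0.5 fz 10.1
0.1209 0.12165 fx -2.1 fy 0.7 fz 11.9
0.1202 0.12116 fx -3.0 fy 0.5 fz 13.6
[-2.7   0.62 13.36] [ 0.5591 -0.1218  0.1212] 0.12019999999999992 23.2167 60.47492802143097 0.13055162645719479
```

View pics/end.png

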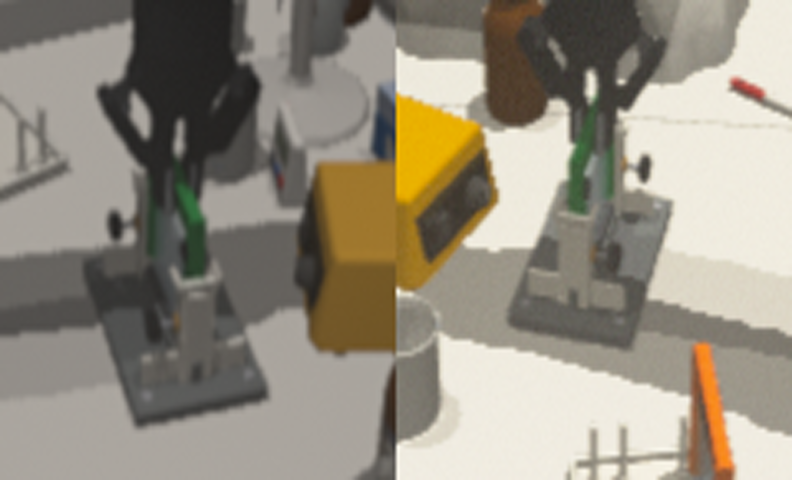

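Both views show the cassette seated in both channels and still gripped. The force reads 13.4 N and the compression is 3.9 mm, so the two agree. I'll trim to about 15 N, confirm it holds steady, and hand in.

```bash
python3 - <<'E'
from h import *
b=np.load("base.npy"); xy=np.array([.5587,-.1217])-.0005*ex; z=.1197
move_straight([*xy,z],rate=.02); pause(.4)
a=avg(15); print((a-b)[:3].round(2),a[3:].round(4))
pause(1); a=avg(15); F=(a-b)[2]; s=state(); print((a-b)[:3].round(2),a[3:].round(4),s["time"],s["gripper_force"],np.abs(s["joint_vel"]).max())
if 13<F<17 and 3.4<(.1251-a[5])*1e3<5.2: print(finish_job())
E
```

```text
[-2.41  0.56 14.55] [ 0.559  -0.1218  0.1209]
[-1.91  0.46 14.41] [ 0.5589 -0.1218  0.1209] 25.4667 60.57626008987427 0.0012101117516576212
the job is handed in; nothing more can be done
None
```

The green cassette is seated in the stand, gripped at about 60 N and pressed on the gasket at about 14.4 N (about 4.2 mm compression), and the job was handed in at about 25.5 s without touching the orange cassette or the other things.

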